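# Hold a stud square against its sole plate

## Task

Pick up the triangular carpenter's square by its orange handle, set it flat on the board inside the corner of the two timbers, and press it in until one leg lies flush on the fixed sole plate and the other has pushed the leaning stud out flush and square. Finish while still gripping the handle and pressing the square firmly against both timbers (the stud springs back if you let go), and leave the tape measure, filling knife and tin where they are.

Things in the scene. Friction and masses are not known exactly. Their poses are not given: they have to be found in the camera images.
- square: Aluminium triangular carpenter's square, loose, flat, about 400 g: two legs 180 long, 24 wide, 20 mm high at 90 degrees, diagonal bar, thin web, orange handle on top. Origin: underside, below the handle's middle; z up. Outer leg faces: x = +65 mm (y +61 to -115), which goes on the sole plate, and y = +65 mm (x +61 to -115), which goes on the stud.
- heel (a point): The square's outer right-angled corner, on the underside: where its two outer faces meet, at x = +65, y = +65 mm from square's origin. Same axes as square.
- handle (a point): Centre of the orange handle bar, 40 mm above the square's underside; axes as square. Bar 84 mm long, 26 wide, 24 high (28 to 52 mm above the underside), on two 14 mm posts 64 mm apart. It runs level along the direction (1, -1) of the square's axes, so fingers close on its 26 mm width along (1, 1), the direction of the heel.
- frame: Green assembly board fixed to the bench, 300 x 300 x 12 mm, carrying the two timbers. Origin: centre of its underside, on the bench. z up. Its position and turn on the bench vary.
- corner (a point): Inside corner where the square belongs, on the board's top face (12 mm above the bench), 105 mm along x and 105 mm along y from the frame's origin, axes as frame. The open side lies towards -x and -y. The heel ends here, with the axes of square and frame parallel.
- plate: Sole plate: pale timber 294 mm long, 38 mm wide, 38 mm high, fixed on the board along the frame's y axis, on the +x side of the corner. Origin: at the inside corner on the board's top, same axes as frame; its inner face is the plane x = 0, facing -x.
- stud: Stud: darker timber 246 x 38 x 38 mm on the board, on the corner's +y side. Origin: its pivot screw at the corner end, mid-width, on the board's top; runs along its own -x; inner face y = -19 mm. Starts leaning inwards 0.07 to 0.13 rad (free end to the frame's -y); true = parallel to frame x. Sprung: about 3 N at the tip of the square's leg trues it, let go it returns; no stop beyond.
- tape: Yellow and black tape measure lying on the bench beyond the work, 75 x 70 x 38 mm. Bystander.
- knife: Filling knife (flat blade with handle) 200 mm long, lying on the bench beyond the work. Bystander.
- tin: Steel tin with blue label, 72 mm diameter, 85 mm high, standing on the bench beyond the work. Origin: centre of its underside. Bystander.

How it is judged (in metres and radians):
At the end, for the whole second after the job is handed in: Through the last second the fingers bear on the square (over 2 N) and it presses on plate and stud (over 2 N each), still, flat on the board, level within 0.035 rad; heel within 4 mm of the corner; square and stud each within 0.02 rad of true to the plate (contact force between square and plate above 2 N and contact force between square and stud above 2 N and angle between the x axis of each of square, stud and the x axis of plate, either way round below 0.02 rad and horizontal distance between heel and corner below 0.004 m and z of heel in the frame of corner below 0.004 m and angle between square's own z axis and vertical below 0.035 rad and contact force between the fingers and square above 2 N and linear speed of square below 0.01 m/s); the arm keeps its last pose, push and grip.
It fails at once if the tape measure, the filling knife or the tin is moved more than 20 mm (distance of any of tape, knife, tin from where it was at the start of the episode above 0.02 m).
It also fails if it takes over 48 s, if anything falls off the work surface, if the arm or the gripper's body presses on something with over 40 N, if the wrist force passes 120 N, or if a joint passes its speed limit or range.

## Robot

A 6-joint arm with a two-finger parallel gripper is mounted at the origin on the work surface. World frame = base frame: x ahead of the robot, y to its left, z up, the work surface at z = 0. Lengths are in m, angles in degrees, forces in N, time in s.
With the tool pointing down it reaches from about 0.4 to 0.825 m from the base axis. Payload 7 kg.
Tool frame: the origin (TCP) lies on the centre line of the jaws, within the pads' length; the fingertips stand r.tip_reach ahead of it and the grasp point (between the pads) is the TCP (r.tip_reach is the distance from the TCP to the fingertips, in m); z points along the fingers, y is the line along which they close (so a half turn about z gives the same grasp; the last joint's range is limited). The gripper opens to 88 mm and grips with 3 to 60 N. Pads are 19 mm wide; open, the fingers measure 130 mm over their backs; the gripper's body (78 mm by 193 mm) begins 47 mm behind the grasp point.
Start: joints at [-58.551, 20.546, 0.682, 0, -70.136, -16.507], TCP at [0.174, -0.652, 0.246] pointing down, gripper open.
Joint ranges: [-176.03, 176.03], [-82.01, 121.73], [-58.28, 71.71], [-173.87, 95.51], [-174.79, -0.11], [-173.66, 173.66]. Speed limits (degrees/s): [136.94, 136.94, 172.46, 180, 180, 180].

## Interface

Orientations are given as [roll, pitch, yaw] about the fixed x, y, z axes, in that order (R = Rz(yaw) Ry(pitch) Rx(roll)).
In Python, from plant import sensors, cams, r gives the robot as it stands.
- The arm moves only by the tool drive_tool, never from a script. Its argument "rows" is a list of rows, each an object of numbers: "fingers": the gripper's target within -1 to 1 (fully open at 1, half-way at 0, shut at -1); "x", "y", "z": the shift along the tool's x, y, z in m; "spin": the turn about the tool's z in rad. A call has 1 to 10 rows; each row is the pose to reach, as a shift and turn from the pose commanded when the call began, along the tool's axes at that moment; what a row does not reach only later rows make up. A row lasts 1/8 s, in which the tool goes at most 62.5 mm and 10.7 degrees, less where a joint would pass 70% of its speed; a pose out of reach is approached as far as the arm can. A call with a gripper value outside its range is refused whole. The fingers move at their own pace and stop on an object; "newtons" is the grip in N (left out, the last holds). Time passes only in rows, so rows that repeat a pose let the fingers close. It gives the time, the measured TCP pose, the force, the opening and the grip force at its end, in the units of the state.
- sensors.get_state(): the state, without advancing time (a new reading comes with each control period).
- cams.capture(name): name is "side" or "top"; returns a dict with "pixels" (480x640x3 uint8, red, green, blue), "intrinsics" (3x3 intrinsics, pixels), "eye" and "orientation" of the camera in the world. Camera axes: x right, y up, looking along -z (the intrinsics and any distortion apply to the point x, -y, -z); pixel columns grow to the right and rows downward; lengths in m; the calibration is good to about 2 mm. A picture is of the moment at which its call begins. There is no depth.
- r.close_job(): hands the job in; it is judged then, once.
The state is a dict: "time_s": time; "joints": joint angles; "qd": joint speeds; "joint_torque": joint torques, N m; "tcp_pos": TCP position; "eef_rot": TCP orientation; "contact_force": force on the tool from outside, world axes, zero at the start; "moment": the same for the moment, N m; "gripper_width": finger opening in m; "gripper_force": force on a finger pad.
Only numpy, scipy, OpenCV 4.12 (cv2) and the standard library are available. Lean on these libraries where they do the work, as an engineer would, in place of code of your own. Each camera call takes 0.05 s, during which the arm holds its last target. There are 200 camera calls.

## Working session

There is one attempt and no reset: what is moved stays moved. The work goes in short steps, Python scripts to look and compute and a tool call to move; the robot and the scene stay as the last step left them, time stands still between calls to the robot, and variables do not carry over. Pictures are saved under pics/ and viewed, at most 10 in all, crops included, and the job is handed in when it is done.

Besides the shell and the picture viewer there is one more tool, called after "Emit:" as name(argument=value, ...), one argument or row to a line, values as JSON. drive_tool: Moves the arm, as the interface text tells. Its arguments: {"type":"object","properties":{"rows":{"type":"array"},"newtons":{"type":"number"}},"required":["rows"]}

```bash
mkdir -p pics; ls
python3 - <<'E'
from plant import sensors,cams,r
import cv2,numpy as np
print(sensors.get_state(), r.tip_reach)
for n in("top","side"):
    c=cams.capture(n); cv2.imwrite(f"pics/{n}0.png",c["pixels"][:,:,::-1]); np.savez(f"pics/{n}0.npz",**{k:v for k,v in c.items() if k!='name'})
    print(n,{k:(v if k!='pixels' else 0) for k,v in c.items()})
E
```

```text
pics
{'time_s': 0.0, 'joints': array([-5.85498457e+01,  2.05917950e+01,  6.33019601e-01, -2.08361534e-02,
       -7.01362339e+01, -1.65061600e+01]), 'qd': array([-0.09268349,  0.02274297,  0.00251346,  0.02876299, -0.09424381,
        0.05495176]), 'joint_torque': array([-9.02587344e-04, -5.82722139e+01,  2.93054849e+01,  6.99767634e+00,
        6.89112276e-03, -1.49005054e-04]), 'tcp_pos': array([ 0.17391356, -0.65172511,  0.24461063]), 'eef_rot': array([ 1.79903341e+02, -8.21662340e-03, -1.65063095e+02]), 'contact_force': array([ 0.2758936 , -0.80350593,  0.38183263]), 'moment': array([ 0.04614978, -0.03189464,  0.00762256]), 'gripper_force': 0.0, 'gripper_width': 0.08776853898569768} 0.019
top {'pixels': 0, 'intrinsics': array([[599.13395092,   0.        , 328.05042094],
       [  0.        , 599.13395092, 237.70396554],
       [  0.        ,   0.        ,   1.        ]]), 'eye': array([0.48076247, 0.07098561, 1.08402188]), 'orientation': array([  7.59441891,  -0.4590943 , -89.45754288])}
side {'pixels': 0, 'intrinsics': array([[597.14000432,   0.        , 321.62999749],
       [  0.        , 597.14000432, 229.77851358],
       [  0.        ,   0.        ,   1.        ]]), 'eye': array([0.14958019, 0.79907909, 0.61633118]), 'orientation': array([ 5.75051346e+01, -1.00054893e-02, -1.48922370e+02])}
```

View pics/top0.png

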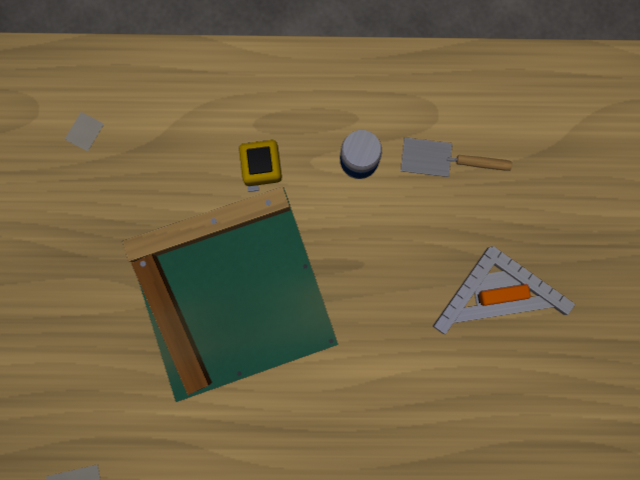

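View pics/side0.png

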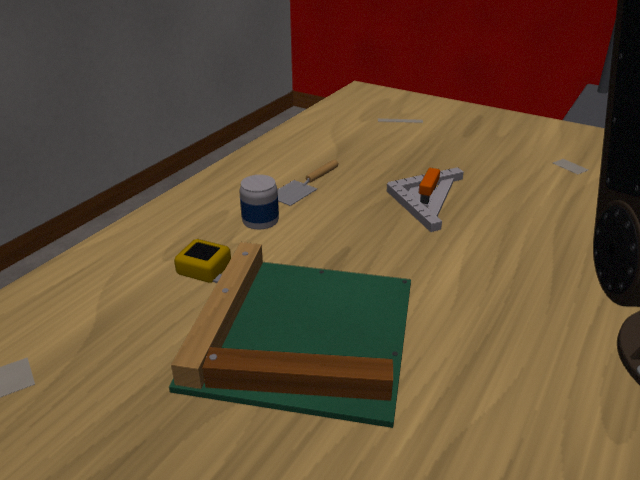

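The top view shows the square at right (heel ~(492,250), leg tips ~(572,308) and (438,330), orange handle ~(505,295)). The plate runs (125,250)–(288,195), the stud goes from (143,263) to (197,388), and the bystanders sit above. The side view shows the same layout with nothing hidden. Next I measure these points.

```bash
cat > h.py <<'E'
import numpy as np,cv2
from scipy.spatial.transform import Rotation as R
def load(n): return dict(np.load(f"pics/{n}.npz"))
def shot(n,tag):
    from plant import cams
    c=cams.capture(n); cv2.imwrite(f"pics/{tag}.png",c["pixels"][:,:,::-1]); return c
def cast(c,uv,z):
    uv=np.atleast_2d(np.asarray(uv,float)); K=c["intrinsics"]
    d=np.c_[(uv[:,0]-K[0,2])/K[0,0],-(uv[:,1]-K[1,2])/K[1,1],-np.ones(len(uv))]
    d=d@R.from_euler("xyz",c["orientation"],degrees=True).as_matrix().T
    return c["eye"]+d*((np.broadcast_to(z,len(uv))-c["eye"][2])/d[:,2])[:,None]
def proj(c,P):
    K=c["intrinsics"]; p=(np.atleast_2d(P)-c["eye"])@R.from_euler("xyz",c["orientation"],degrees=True).as_matrix()
    return np.c_[K[0,0]*p[:,0]/-p[:,2]+K[0,2],K[1,1]*p[:,1]/p[:,2]+K[1,2]]
def mask(c,lo,hi):
    m=cv2.inRange(cv2.cvtColor(c["pixels"],cv2.COLOR_RGB2HSV),lo,hi)
    return cv2.morphologyEx(m,cv2.MORPH_OPEN,np.ones((2,2)))
def blob(m,near=None):
    cs=cv2.findContours(m,cv2.RETR_EXTERNAL,cv2.CHAIN_APPROX_NONE)[0]
    if near is not None: cs=[k for k in cs if cv2.pointPolygonTest(cv2.convexHull(k),near,False)>=0] 
    return max(cs,key=cv2.contourArea)
ORANGE=((5,215,120),(14,255,255)); GREEN=((65,100,20),(95,255,255))
E
python3 - <<'E'
from h import *
for n,near in(("top0",(505,295)),("side0",(430,180))):
    c=load(n); k=blob(mask(c,*ORANGE),near); b=cv2.boxPoints(cv2.minAreaRect(k))
    print(n,"handle px",b.round(1).tolist(),cv2.contourArea(k)); print(cast(c,b,.052).round(4).tolist())
    g=blob(mask(c,*GREEN)); a=cv2.approxPolyDP(g,5,True)[:,0]; print("green",a.tolist()); print(cast(c,a,.012).round(4).tolist())
c=load("top0")
hsv=cv2.cvtColor(c["pixels"],cv2.COLOR_RGB2HSV); print(hsv[290,[435,470,500,510]].tolist(),hsv[275,470:485].tolist())
im=c["pixels"][:,:,::-1]
a=cv2.resize(im[235:345,425:585],None,fx=5,fy=5,interpolation=cv2.INTER_CUBIC)[:,:800]
cv2.imwrite("pics/c1.png",a)
cv2.imwrite("pics/c2.png",cv2.resize(im[180:410,110:350],None,fx=2.6,fy=2.6,interpolation=cv2.INTER_CUBIC)[:600])
E
```

```text
top0 handle px [[482.3999938964844, 292.29998779296875], [528.4000244140625, 285.0], [530.5999755859375, 298.5], [484.6000061035156, 305.79998779296875]] 578.5
[[0.5264, -0.2025, 0.052], [0.5398, -0.2822, 0.052], [0.5167, -0.2851, 0.052], [0.5034, -0.2056, 0.052]]
green [[291, 212], [159, 257], [182, 310], [213, 347], [202, 355], [213, 383], [190, 397], [337, 345], [333, 332], [293, 324], [300, 294], [316, 283]]
[[0.6701, 0.1314, 0.012], [0.5857, 0.3666, 0.012], [0.4917, 0.3215, 0.012], [0.4276, 0.2644, 0.012], [0.4136, 0.2832, 0.012], [0.3657, 0.2622, 0.012], [0.3416, 0.3013, 0.012], [0.4331, 0.0462, 0.012], [0.4557, 0.0534, 0.012], [0.469, 0.1243, 0.012], [0.522, 0.1128, 0.012], [0.5419, 0.0845, 0.012]]
side0 handle px [[420.20001220703125, 185.60000610351562], [430.20001220703125, 165.60000610351562], [440.20001220703125, 170.60000610351562], [430.20001220703125, 190.60000610351562]] 192.0
[[0.5233, -0.2013, 0.052], [0.5406, -0.295, 0.052], [0.5138, -0.2839, 0.052], [0.4983, -0.1923, 0.052]]
green [[171, 386], [174, 393], [393, 427], [410, 281], [264, 264], [223, 347], [393, 359], [391, 402]]
[[0.6111, 0.4228, 0.012], [0.5992, 0.4299, 0.012], [0.3283, 0.3308, 0.012], [0.4319, 0.0462, 0.012], [0.6677, 0.1321, 0.012], [0.5987, 0.3289, 0.012], [0.3787, 0.2243, 0.012], [0.3476, 0.296, 0.012]]
[[19, 114, 132], [123, 21, 132], [13, 255, 154], [13, 255, 157]] [[129, 15, 122], [128, 19, 110], [140, 10, 79], [130, 16, 95], [120, 17, 120], [123, 18, 129], [120, 16, 129], [123, 18, 131], [120, 18, 131], [120, 16, 129], [124, 16, 129], [124, 16, 129], [123, 18, 130], [124, 16, 129], [124, 16, 128]]
```

View pics/c1.png

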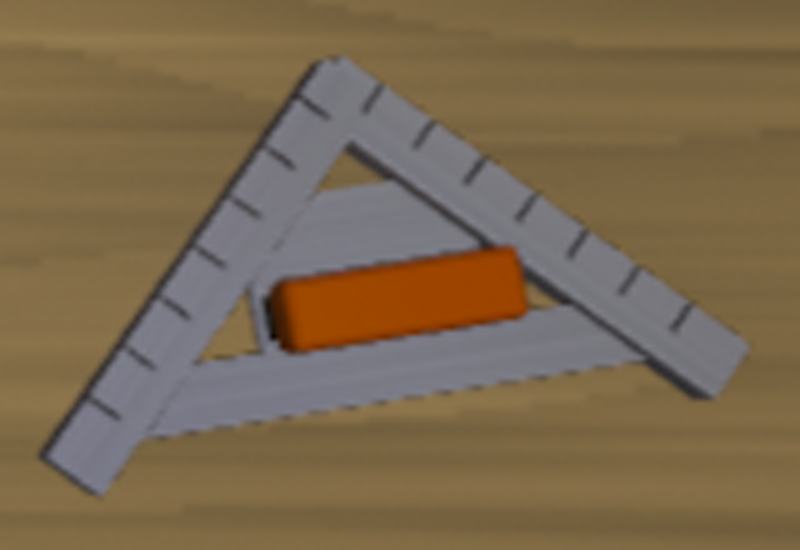

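View pics/c2.png

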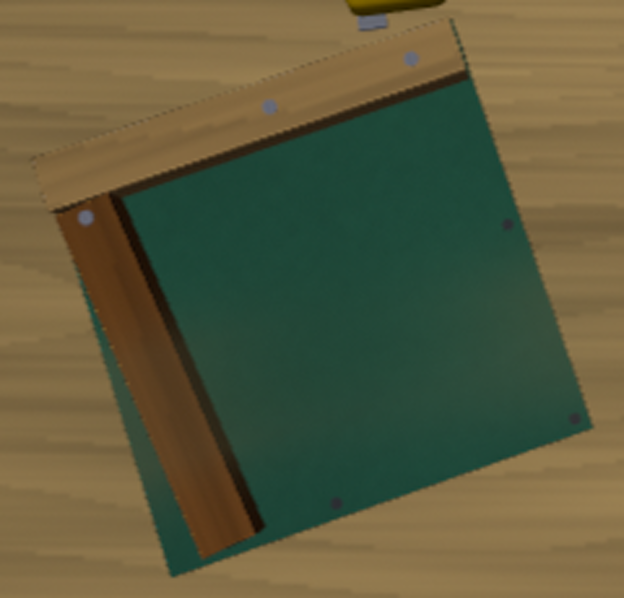

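```bash
cat >> h.py <<'E'
def fit(L,W):
    L=np.asarray(L,float);W=np.asarray(W)[:,:2];l=L-L.mean(0);w=W-W.mean(0)
    a=np.arctan2((l[:,0]*w[:,1]-l[:,1]*w[:,0]).sum(),(l*w).sum()); M=np.array([[np.cos(a),-np.sin(a)],[np.sin(a),np.cos(a)]])
    t=W.mean(0)-M@L.mean(0); return np.degrees(a),t,M,((L@M.T+t-W)*1e3).round(1)
E
python3 - <<'E'
from h import *
c=load("top0"); s=load("side0")
px=np.array([(750,347),(713,395),(47,455),(102,493),(290,280),(290,350),(520,248),(527,313)])/5+[425,235]-.4
h=.042; q=.013; u=np.sqrt(.5); H=lambda a,b:[(a+b)*u*1e3,(b-a)*u*1e3]
L=[(65,-115),(41,-115),(-115,65),(-115,41),H(-h,q),H(-h,-q),H(h,q),H(h,-q)]
W=cast(c,px,[.02]*4+[.052]*4); a,t,M,e=fit(np.array(L)/1e3,W); print("square",a,t,e.tolist())
print("handle rect mean",W[4:].mean(0))
px=np.array([(592,427),(173,576),(469,78)])/2.6+[110,180]-.3
W=cast(c,px,.012); W2=cast(s,[(411,280),(393.5,408),(264,263.5)],.012)
L=np.array([(-.15,-.15),(-.15,.15),(.105,-.15)])
W2=np.vstack([cast(s,[(411,280)],.012),cast(s,[(264,263.5)],.012)])
print("frame top",*fit(L,W)); print("side",*fit(L[[0,2]],W2))
a,t,M,e=fit(np.vstack([L,L[[0,2]]]),np.vstack([W,W2])); print(a,t,e.tolist()); cr=t+M@[.105,.105]
print("corner",cr,"handle goal",cr+M@[-.065,-.065])
print("check corner px crop",(proj(c,[[*cr,.012]])-[110,180])*2.6, proj(s,[[*cr,.012]]))
E
```

```text
square -35.78944446927724 [ 0.52411106 -0.24319398] [[0.8, -0.4], [-1.7, -0.3], [0.2, 0.9], [-0.8, 0.6], [0.8, 3.2], [-0.9, -1.6], [2.5, 0.0], [-0.9, -2.5]]
handle rect mean [ 0.52372495 -0.24299218  0.052     ]
frame top 20.08341888038789 [0.5250426 0.237139 ] [[ 0.93919367 -0.34338791]
 [ 0.34338791  0.93919367]] [[ 0.7 -0.7]
 [-1.6  1.6]
 [ 0.8 -0.8]]
side 20.389914010867738 [0.51891782 0.23532988] [[ 0.93734334 -0.34840705]
 [ 0.34840705  0.93734334]] [[-1.  -0.4]
 [ 1.   0.4]]
19.897906093471267 [0.52323747 0.23643477] [[-1.7, -1.1], [-3.1, 1.5], [-1.3, -2.0], [1.7, 1.5], [4.4, 0.2]]
corner [0.58623278 0.37090257] handle goal [0.54723568 0.2876606 ]
check corner px crop [[121.16686569 199.32352314]] [[210.71800845 368.6126215 ]]
```

Emit:
drive_tool(
  rows=[
    {"x": -0.05,"y": 0.034,"z": 0.01,"spin": -0.17,"fingers": 0.15},
    {"x": -0.1,"y": 0.068,"z": 0.02,"spin": -0.34,"fingers": 0.15},
    {"x": -0.15,"y": 0.102,"z": 0.035,"spin": -0.51,"fingers": 0.15},
    {"x": -0.2,"y": 0.136,"z": 0.05,"spin": -0.68,"fingers": 0.15},
    {"x": -0.25,"y": 0.17,"z": 0.065,"spin": -0.85,"fingers": 0.15},
    {"x": -0.3,"y": 0.204,"z": 0.08,"spin": -1.02,"fingers": 0.15},
    {"x": -0.35,"y": 0.238,"z": 0.095,"spin": -1.19,"fingers": 0.15},
    {"x": -0.4,"y": 0.272,"z": 0.11,"spin": -1.36,"fingers": 0.15},
    {"x": -0.444,"y": 0.305,"z": 0.12,"spin": -1.47,"fingers": 0.15},
    {"x": -0.444,"y": 0.305,"z": 0.126,"spin": -1.47,"fingers": 0.15},
  ],
)

```text
time_s: 1.35
tcp_pos: [0.5263, -0.2402, 0.1186]
eef_rot: [180.0, 0.0, -80.5]
contact_force: [-0.9, 0.3, 0.2]
gripper_width: 0.0503
gripper_force: 0.0
```

Run:
```python
from h import *
from plant import sensors
c=shot("side","s1"); s=sensors.get_state(); print({k:s[k] for k in("time_s","joints","tcp_pos","eef_rot","gripper_width")})
p=proj(c,[s["tcp_pos"]+[0,0,-.019],[.524,-.243,.052]]); print(p)
im=c["pixels"][:,:,::-1][60:260,330:530]; cv2.imwrite("pics/s1c.png",cv2.resize(im,None,fx=3,fy=3,interpolation=cv2.INTER_CUBIC))
```

```text
{'time_s': 1.4, 'joints': array([-5.31062352e+00,  1.80891600e+01, -2.12161194e+01, -2.84296945e-02,
       -5.08232849e+01,  1.46445801e+01]), 'tcp_pos': array([ 0.52457691, -0.24124975,  0.11788348]), 'eef_rot': array([ 1.79881171e+02,  5.37884868e-02, -8.06840833e+01]), 'gripper_width': 0.050641220376812165}
[[429.64189961 156.58897126]
 [428.00096507 177.21701927]]
```

View pics/s1c.png

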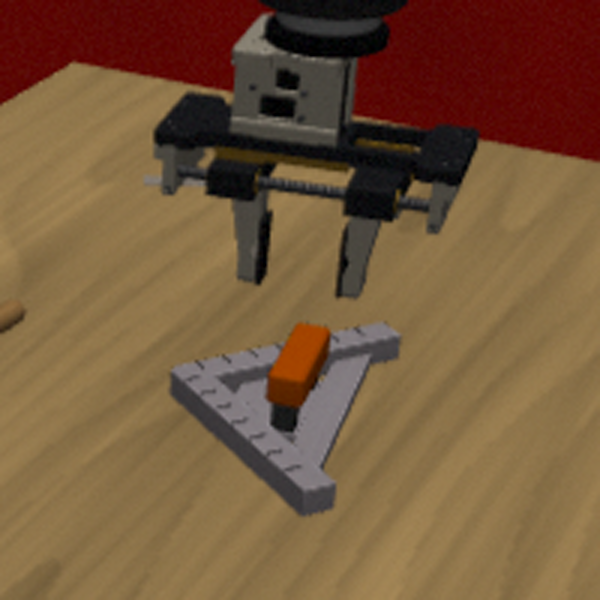

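The open jaws straddle the bar (crop ~(300,290) above the handle at ~(298,360)), aligned across its width. Going down and gripping.

Emit:
drive_tool(
  rows=[
    {"z": 0.03,"fingers": 0.15},
    {"z": 0.055,"fingers": 0.15},
    {"z": 0.075,"fingers": 0.15},
    {"z": 0.075,"fingers": 0.15},
    {"z": 0.075,"fingers": -1},
    {"z": 0.075,"fingers": -1},
    {"z": 0.075,"fingers": -1},
    {"z": 0.075,"fingers": -1},
    {"z": 0.075,"fingers": -1},
    {"z": 0.075,"fingers": -1},
  ],
  newtons=45,
)

```text
invalid input
```

Emit:
drive_tool(
  rows=[
    {"z": 0.03,"fingers": 0.15},
    {"z": 0.055,"fingers": 0.15},
    {"z": 0.075,"fingers": 0.15},
    {"z": 0.075,"fingers": 0.15},
  ],
)

```text
invalid input
```

Emit:
drive_tool(
  rows=[
    {"x": 0,"y": 0,"z": 0.03,"spin": 0,"fingers": 0.15},
    {"x": 0,"y": 0,"z": 0.055,"spin": 0,"fingers": 0.15},
    {"x": 0,"y": 0,"z": 0.075,"spin": 0,"fingers": 0.15},
    {"x": 0,"y": 0,"z": 0.075,"spin": 0,"fingers": 0.15},
    {"x": 0,"y": 0,"z": 0.075,"spin": 0,"fingers": -0.9},
    {"x": 0,"y": 0,"z": 0.075,"spin": 0,"fingers": -0.9},
    {"x": 0,"y": 0,"z": 0.075,"spin": 0,"fingers": -0.9},
    {"x": 0,"y": 0,"z": 0.075,"spin": 0,"fingers": -0.9},
  ],
  newtons=45,
)

```text
time_s: 2.4
tcp_pos: [0.5242, -0.2431, 0.0453]
eef_rot: [180.0, -0.0, -80.8]
contact_force: [-3.2, -0.4, 6.7]
gripper_width: 0.0258
gripper_force: 45.0
```

Emit:
drive_tool(
  rows=[
    {"x": 0,"y": 0,"z": -0.02,"spin": 0,"fingers": -0.9},
    {"x": 0,"y": 0,"z": -0.055,"spin": 0,"fingers": -0.9},
    {"x": -0.025,"y": -0.005,"z": -0.1,"spin": 0,"fingers": -0.9},
    {"x": -0.075,"y": -0.015,"z": -0.115,"spin": -0.12,"fingers": -0.9},
    {"x": -0.125,"y": -0.025,"z": -0.115,"spin": -0.26,"fingers": -0.9},
    {"x": -0.175,"y": -0.035,"z": -0.115,"spin": -0.4,"fingers": -0.9},
    {"x": -0.225,"y": -0.045,"z": -0.115,"spin": -0.54,"fingers": -0.9},
    {"x": -0.275,"y": -0.055,"z": -0.115,"spin": -0.68,"fingers": -0.9},
    {"x": -0.325,"y": -0.065,"z": -0.115,"spin": -0.82,"fingers": -0.9},
    {"x": -0.36,"y": -0.072,"z": -0.115,"spin": -0.974,"fingers": -0.9},
  ],
)

```text
time_s: 3.65
tcp_pos: [0.5376, 0.1261, 0.1593]
eef_rot: [-180.0, 0.0, -24.7]
contact_force: [1.0, -0.8, -3.4]
gripper_width: 0.0256
gripper_force: 45.0
```

Emit:
drive_tool(
  rows=[
    {"x": -0.015,"y": -0.037,"z": 0,"spin": 0,"fingers": -0.9},
    {"x": -0.032,"y": -0.074,"z": 0.01,"spin": 0,"fingers": -0.9},
    {"x": -0.048,"y": -0.111,"z": 0.025,"spin": 0,"fingers": -0.9},
    {"x": -0.048,"y": -0.111,"z": 0.04,"spin": 0,"fingers": -0.9},
    {"x": -0.048,"y": -0.111,"z": 0.04,"spin": 0,"fingers": -0.9},
    {"x": -0.048,"y": -0.111,"z": 0.04,"spin": 0,"fingers": -0.9},
  ],
)

```text
time_s: 4.4
tcp_pos: [0.5416, 0.2441, 0.1199]
eef_rot: [180.0, -0.0, -25.1]
contact_force: [1.1, 0.1, -3.3]
gripper_width: 0.0257
gripper_force: 45.0
```

Run:
```python
from h import *
from plant import sensors
s=sensors.get_state(); print({k:s[k] for k in("time_s","joints","tcp_pos","eef_rot","contact_force")})
a=shot("top","t2")["pixels"][:,:,::-1][150:420,90:350]; b=shot("side","s2")["pixels"][:,:,::-1][150:450,130:450]
z=lambda i:cv2.resize(i,(400,int(400*i.shape[0]/i.shape[1])),interpolation=cv2.INTER_CUBIC)[:375]
cv2.imwrite("pics/p2.png",np.hstack([z(a),z(b)]))
```

```text
{'time_s': 4.4, 'joints': array([ 4.31001513e+01,  1.92937394e+01, -1.90683564e+01,  7.27282938e-03,
       -5.16436315e+01,  2.18326285e+01]), 'tcp_pos': array([0.54162063, 0.24411138, 0.11986678]), 'eef_rot': array([ 1.79992562e+02, -3.16357789e-03, -2.50627066e+01]), 'contact_force': array([ 1.08199157,  0.05498858, -3.31226992])}
```

View pics/p2.png

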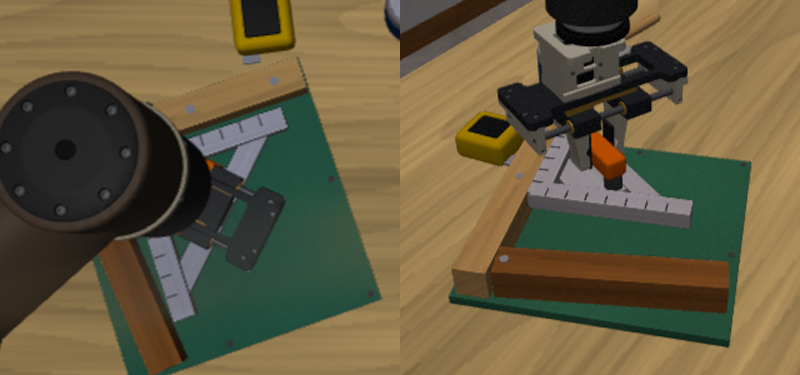

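Left (top view): the square hangs inside the corner clear of the stud (leg tip ~(185,315)), with the plate-side leg near parallel to the plate. Right: it hangs level above the board. Lowering onto the board.

Emit:
drive_tool(
  rows=[
    {"x": 0,"y": 0,"z": 0.03,"spin": 0,"fingers": -0.9},
    {"x": 0,"y": 0,"z": 0.052,"spin": 0,"fingers": -0.9},
    {"x": 0,"y": 0,"z": 0.06,"spin": 0,"fingers": -0.9},
    {"x": 0,"y": 0,"z": 0.063,"spin": 0,"fingers": -0.9},
    {"x": 0,"y": 0,"z": 0.064,"spin": 0,"fingers": -0.9},
    {"x": 0,"y": 0,"z": 0.064,"spin": 0,"fingers": -0.9},
  ],
)

```text
time_s: 5.25
tcp_pos: [0.5423, 0.245, 0.0573]
eef_rot: [-179.9, -0.1, -25.0]
contact_force: [-1.4, -2.2, 6.3]
gripper_width: 0.0259
gripper_force: 45.0
```

Emit:
drive_tool(
  rows=[
    {"x": 0.004,"y": -0.004,"z": 0,"spin": 0,"fingers": -0.9},
    {"x": 0.008,"y": -0.008,"z": 0,"spin": 0,"fingers": -0.9},
    {"x": 0.011,"y": -0.011,"z": 0,"spin": 0,"fingers": -0.9},
    {"x": 0.013,"y": -0.013,"z": 0,"spin": 0,"fingers": -0.9},
    {"x": 0.014,"y": -0.014,"z": 0,"spin": 0,"fingers": -0.9},
    {"x": 0.014,"y": -0.014,"z": 0,"spin": 0,"fingers": -0.9},
  ],
)

```text
time_s: 6.0
tcp_pos: [0.5605, 0.2519, 0.0573]
eef_rot: [-179.9, -0.0, -25.0]
contact_force: [-4.3, -0.8, 9.0]
gripper_width: 0.0257
gripper_force: 45.0
```

Emit:
drive_tool(
  rows=[
    {"x": 0.001,"y": -0.001,"z": 0,"spin": 0,"fingers": -0.9},
    {"x": 0.002,"y": -0.002,"z": 0,"spin": 0,"fingers": -0.9},
    {"x": 0.003,"y": -0.003,"z": 0,"spin": 0,"fingers": -0.9},
    {"x": 0.003,"y": -0.003,"z": 0,"spin": 0,"fingers": -0.9},
  ],
)

```text
time_s: 6.5
tcp_pos: [0.5607, 0.2519, 0.0573]
eef_rot: [179.8, 0.2, -25.1]
contact_force: [-21.8, -2.3, 20.2]
gripper_width: 0.0255
gripper_force: 45.0
```

Emit:
drive_tool(
  rows=[
    {"x": -0.0015,"y": 0.0015,"z": -0.0005,"spin": 0,"fingers": -0.9},
    {"x": -0.0055,"y": -0.0025,"z": -0.0005,"spin": 0,"fingers": -0.9},
    {"x": -0.0095,"y": -0.0065,"z": -0.0005,"spin": 0,"fingers": -0.9},
    {"x": -0.0135,"y": -0.0105,"z": -0.0005,"spin": 0,"fingers": -0.9},
    {"x": -0.0175,"y": -0.0145,"z": -0.0005,"spin": 0,"fingers": -0.9},
    {"x": -0.0205,"y": -0.0175,"z": -0.0005,"spin": 0,"fingers": -0.9},
    {"x": -0.0235,"y": -0.0205,"z": -0.0005,"spin": 0,"fingers": -0.9},
    {"x": -0.0255,"y": -0.0225,"z": -0.0005,"spin": 0,"fingers": -0.9},
    {"x": -0.0265,"y": -0.0235,"z": -0.0005,"spin": 0,"fingers": -0.9},
    {"x": -0.0265,"y": -0.0235,"z": -0.0005,"spin": 0,"fingers": -0.9},
  ],
)

```text
time_s: 7.75
tcp_pos: [0.5493, 0.2834, 0.0573]
eef_rot: [179.8, 0.0, -25.1]
contact_force: [-4.7, -9.4, 8.8]
gripper_width: 0.0258
gripper_force: 45.0
```

Run:
```python
from h import *
from plant import sensors
s=sensors.get_state(); print({k:s[k] for k in("tcp_pos","eef_rot","contact_force","moment")})
M=R.from_euler("z",-20,degrees=True).as_matrix(); print(M@s["tcp_pos"],M@s["contact_force"])
a=shot("top","t3")["pixels"][:,:,::-1][150:420,90:350]; b=shot("side","s3")["pixels"][:,:,::-1][210:435,160:430]
z=lambda i:cv2.resize(i,(400,int(400*i.shape[0]/i.shape[1])),interpolation=cv2.INTER_CUBIC)[:333]
cv2.imwrite("pics/p3.png",np.hstack([z(a),z(b)]))
```

```text
{'tcp_pos': array([0.54931846, 0.28338473, 0.05727783]), 'eef_rot': array([ 1.79839066e+02,  2.17280299e-02, -2.50853049e+01]), 'contact_force': array([-4.73740867, -9.41001061,  8.76267952]), 'moment': array([-3.10887428,  1.79708551, -0.22184538])}
[0.61311379 0.07841656 0.05727783] [-7.67012114 -7.22222834  8.76267952]
```

View pics/p3.png

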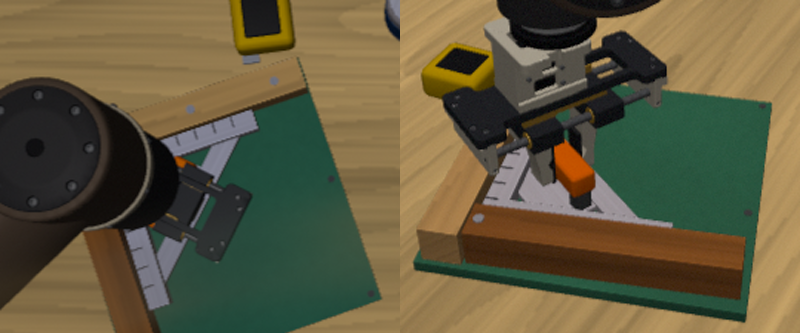

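The square lies flat against the plate, and its leg has pushed the stud nearly true (left view: tip at ~(155,305); right: leg along the stud). Pressing further towards the stud, slowly.

Emit:
drive_tool(
  rows=[
    {"x": -0.0007,"y": -0.0007,"z": 0,"spin": 0,"fingers": -0.9},
    {"x": -0.0014,"y": -0.0014,"z": 0,"spin": 0,"fingers": -0.9},
    {"x": -0.002,"y": -0.002,"z": 0,"spin": 0,"fingers": -0.9},
    {"x": -0.002,"y": -0.002,"z": 0,"spin": 0,"fingers": -0.9},
  ],
)

```text
time_s: 8.35
tcp_pos: [0.5484, 0.2859, 0.0573]
eef_rot: [179.8, 0.0, -25.1]
contact_force: [-3.8, -10.6, 9.2]
gripper_width: 0.0256
gripper_force: 45.0
```

Emit:
drive_tool(
  rows=[
    {"x": -0.0007,"y": -0.0007,"z": 0,"spin": 0,"fingers": -0.9},
    {"x": -0.0014,"y": -0.0014,"z": 0,"spin": 0,"fingers": -0.9},
    {"x": -0.002,"y": -0.002,"z": 0,"spin": 0,"fingers": -0.9},
    {"x": -0.002,"y": -0.002,"z": 0,"spin": 0,"fingers": -0.9},
  ],
)

```text
time_s: 8.85
tcp_pos: [0.5478, 0.2876, 0.0573]
eef_rot: [179.8, -0.0, -25.1]
contact_force: [-1.6, -13.8, 8.9]
gripper_width: 0.0257
gripper_force: 45.0
```

Emit:
drive_tool(
  rows=[
    {"x": 0.0003,"y": -0.0016,"z": 0,"spin": 0,"fingers": -0.9},
    {"x": -0.0004,"y": -0.0024,"z": 0,"spin": 0,"fingers": -0.9},
    {"x": -0.001,"y": -0.003,"z": 0,"spin": 0,"fingers": -0.9},
    {"x": -0.001,"y": -0.003,"z": 0,"spin": 0,"fingers": -0.9},
    {"x": -0.001,"y": -0.003,"z": 0,"spin": 0,"fingers": -0.9},
  ],
)

```text
time_s: 9.48
tcp_pos: [0.5476, 0.2879, 0.0574]
eef_rot: [179.5, -0.0, -25.1]
contact_force: [-1.0, -24.2, 14.4]
gripper_width: 0.0258
gripper_force: 45.0
```

Run:
```python
from h import *
from plant import sensors
s=sensors.get_state(); print({k:s[k] for k in("tcp_pos","eef_rot","contact_force","moment")})
M=R.from_euler("z",-20,degrees=True).as_matrix(); print(M@s["tcp_pos"],M@s["contact_force"])
a=shot("top","t4")["pixels"][:,:,::-1][220:405,115:265]; b=shot("side","s4")["pixels"][:,:,::-1][280:435,160:420]
z=lambda i,w:cv2.resize(i,(w,int(w*i.shape[0]/i.shape[1])),interpolation=cv2.INTER_CUBIC)[:320]
a=z(a,290);b=z(b,510); h=min(len(a),len(b)); cv2.imwrite("pics/p4.png",np.hstack([a[-h:],b[:h]]))
```

```text
{'tcp_pos': array([0.54762513, 0.28787247, 0.05741853]), 'eef_rot': array([ 1.79519594e+02, -5.43331810e-03, -2.51355020e+01]), 'contact_force': array([ -1.03659951, -24.23355995,  14.40906682]), 'moment': array([-8.33340626,  0.17148079, -0.14711615])}
[0.61305748 0.08321281 0.05741853] [ -9.26245056 -22.41755954  14.40906682]
```

View pics/p4.png

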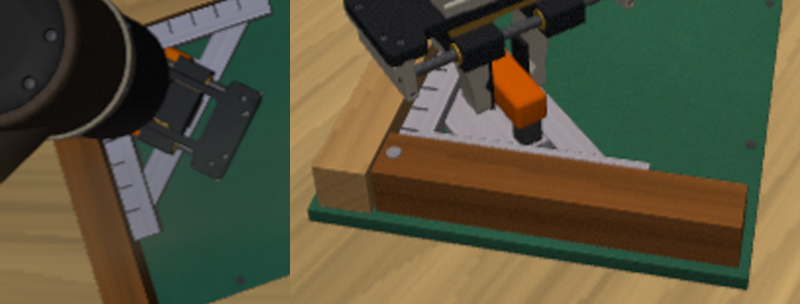

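The stud now looks parallel to the board edge (right view: top edge ~(372,180)–(742,241)), and the force has risen to a firm stop at the predicted position. Checking angles with line fits, after adding a little push on the plate.

Emit:
drive_tool(
  rows=[
    {"x": 0.001,"y": -0.001,"z": 0,"spin": 0,"fingers": -0.9},
    {"x": 0.0015,"y": -0.0015,"z": 0,"spin": 0,"fingers": -0.9},
    {"x": 0.0015,"y": -0.0015,"z": 0,"spin": 0,"fingers": -0.9},
    {"x": 0.0015,"y": -0.0015,"z": 0,"spin": 0,"fingers": -0.9},
  ],
)

```text
time_s: 10.07
tcp_pos: [0.5477, 0.2878, 0.0572]
eef_rot: [179.4, 0.1, -25.1]
contact_force: [-8.5, -25.2, 20.2]
gripper_width: 0.0258
gripper_force: 45.0
```

Run:
```python
from h import *
from plant import sensors
s=sensors.get_state(); print({k:s[k] for k in("time_s","tcp_pos","eef_rot","moment","qd")})
M=R.from_euler("z",-20,degrees=True).as_matrix(); print(M@s["tcp_pos"],M@s["contact_force"])
def edge(c,p,q,z,w=5):
    g=cv2.GaussianBlur(c["pixels"].astype(np.float32),(0,0),.8); p,q=np.array(p,float),np.array(q,float)
    n=np.array([p[1]-q[1],q[0]-p[0]])/np.linalg.norm(q-p); t=np.arange(-w,w+.01,.25); P=[]
    for f in np.linspace(.06,.94,50):
        m=(p+(q-p)*f+t[:,None]*n).astype(np.float32); v=cv2.remap(g,m[None,:,0].copy(),m[None,:,1].copy(),1)[0]
        d=np.abs(np.gradient(v,axis=0)).sum(1); P.append(m[d.argmax()])
    W=cast(c,P,z)[:,:2].astype(np.float32); vx,vy,x,y=cv2.fitLine(W,cv2.DIST_HUBER,0,.001,.001)[:,0]
    r=np.abs((W-[x,y])@[-vy,vx]).mean()*1e3
    M=R.from_euler("z",-20,degrees=True).as_matrix()[:2,:2]
    return round(float(np.degrees(np.arctan2(vy,vx)))%180,2),round(float(r),2),(M@[x,y]).round(4).tolist()
a=shot("side","s5"); f=lambda x,y:((x-290)/1.9615+160,y/1.9615+280)
print("stud",edge(a,f(372,180),f(742,241),.05)); print("board",edge(a,f(312,206),f(745,276),.012))
o=load("side0"); print("stud start",edge(o,(208,371),(391,375),.05),"board start",edge(o,(175,387),(395,407),.012))
t=shot("top","t5"); g=lambda x,y:(x/1.933+115,y/1.933+220)
k=lambda x,y:(x*.65+90,y*.65+150)
print("plate inner top edge",edge(load("top0"),np.array((140,188))/2.6+[110,180],np.array((465,71))/2.6+[110,180],.05,3))
b=t["pixels"][225:260,185:275,::-1]; c=t["pixels"][285:355,150:210,::-1]
cv2.imwrite("pics/p5.png",np.vstack([cv2.resize(b,(720,280),interpolation=2),cv2.resize(np.hstack([c,a["pixels"][330:400,340:400,::-1]]),(720,300) if 0 else (514,300),interpolation=2).__class__(0) if 0 else cv2.copyMakeBorder(cv2.resize(c,(257,300),interpolation=2),0,0,0,463,0)]))
```

```text
{'time_s': 10.075, 'tcp_pos': array([0.547731  , 0.28780093, 0.05721549]), 'eef_rot': array([ 1.79357272e+02,  1.13855473e-01, -2.51395513e+01]), 'moment': array([-8.49385108e+00,  3.04568304e+00,  7.33727938e-03]), 'qd': array([ 0.05898516, -0.05229041,  0.03433666,  0.03011212,  0.05290499,
       -0.05525701])}
[0.61313249 0.08310937 0.05721549] [-16.61826511 -20.81587974  20.23818731]
stud (18.98, 0.52, [0.5475, 0.1845])
board (19.77, 0.76, [0.5226, 0.1824])
stud start (25.74, 0.41, [0.5313, 0.1679]) board start (25.56, 1.07, [0.578, 0.1719])
plate inner top edge (109.94, 0.35, [0.679, 0.0043])
```

View pics/p5.png

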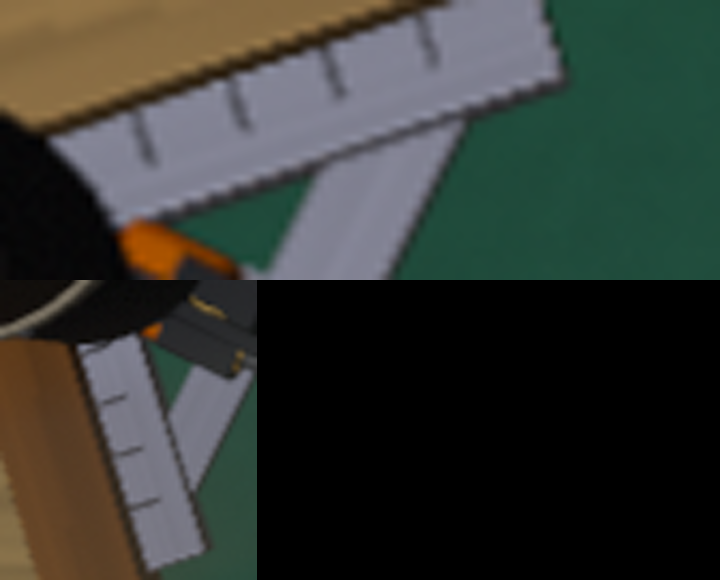

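The plate leg shows an even hairline all along the plate, and the stud leg lies parallel along the stud. I will confirm the stud angle from the top view as well.

```bash
cat >> h.py <<'E'
def edge(c,p,q,z,w=3):
    g=cv2.GaussianBlur(c["pixels"].astype(np.float32),(0,0),.8); p,q=np.array(p,float),np.array(q,float)
    n=np.array([p[1]-q[1],q[0]-p[0]])/np.linalg.norm(q-p); t=np.arange(-w,w+.01,.25); P=[]
    for f in np.linspace(.04,.96,60):
        m=(p+(q-p)*f+t[:,None]*n).astype(np.float32); v=cv2.remap(g,m[None,:,0].copy(),m[None,:,1].copy(),1)[0]
        P.append(m[np.abs(np.gradient(v,axis=0)).sum(1).argmax()])
    W=cast(c,P,z)[:,:2].astype(np.float32); vx,vy,x,y=cv2.fitLine(W,cv2.DIST_HUBER,0,.001,.001)[:,0]
    return round(float(np.degrees(np.arctan2(vy,vx)))%180,2),round(float(np.abs((W-[x,y])@[-vy,vx]).mean()*1e3),2)
E
python3 - <<'E'
from h import *
from plant import sensors
im=cv2.imread("pics/t5.png")[:,:,::-1]; c=load("top0"); o=dict(c); c["pixels"]=im
b=lambda x,y:(x/8+185-.4,y/8+225-.4); k=lambda x,y:(x/4.285+150-.4,(y-280)/4.285+285-.4)
print("plate leg inner",edge(c,b(190,212),b(560,85),.02)); print("plate inner",edge(c,b(60,132),b(430,5),.05))
print("plate full t0",edge(o,(165,252),(288,208),.05))
print("stud leg inner",edge(c,k(150,350),k(208,548),.02),"stud inner top",edge(c,k(78,350),k(140,565),.05))
print("board t0 right",edge(o,(293,222),(336,340),.012))
u=proj(c,[[*( [.587,.371]+np.array([[.9397,-.342],[.342,.9397]])@v),.05] for v in([-.06,.038],[-.2,.038],[-.06,0],[-.235,0])]); print(u.round(1).tolist())
print("stud outer",edge(c,u[0],u[1],.05,4),"stud inner long",edge(c,u[2],u[3],.05,4))
x=c["pixels"][280:410,120:220,::-1]; cv2.imwrite("pics/p6.png",cv2.resize(x,None,fx=4.5,fy=4.5,interpolation=2))
E
```

```text
plate leg inner (109.47, 0.86)
plate inner (109.8, 0.28)
plate full t0 (109.87, 0.37)
stud leg inner (19.7, 1.07) stud inner top (19.81, 0.38)
board t0 right (19.91, 0.36)
[[139.7, 294.2], [164.1, 372.7], [160.9, 286.8], [192.0, 385.0]]
stud outer (19.98, 0.6) stud inner long (17.33, 2.0)
```

View pics/p6.png

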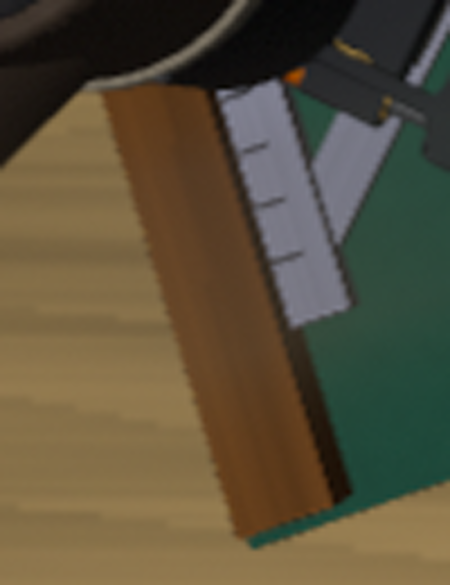

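The stud (19.8–20.0°) is parallel to the plate (19.8–19.9°), and the square is flush on both, pressing with about 17 N and 21 N. Handing in.

```bash
python3 -c "
from plant import r
print(r.close_job())"
```

```text
the job is handed in; nothing more can be done
None
```

I handed the job in at about 10 s with the handle still gripped and the square pressed against plate and stud (about 17 N and 21 N at the wrist). By camera the stud is within about 0.2° of true and nothing touched the tape, knife or tin; the hand-in gave no pass or fail.

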